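# Pin down the gear clamp

## Robot

A 6-joint arm with a two-finger parallel gripper is mounted at the origin on the work surface. World frame = base frame: x ahead of the robot, y to its left, z up, the work surface at z = 0. Lengths are in m, angles in rad, forces in N, time in s.
With the tool pointing down it reaches from about 0.35 to 0.975 m from the base axis. Payload 4.9 kg.
Tool frame: the origin (TCP) lies at the very end of the fingers, on their centre line; the grasp point (between the pads) lies ctrl.hold_point_z behind it (ctrl.hold_point_z is the distance from the TCP to the grasp point, in m); z points along the fingers, y is the line along which they close (so a half turn about z gives the same grasp; the last joint's range is limited). The gripper opens to 85 mm and grips with 20 to 120 N. Pads are 22 mm wide; open, the fingers measure 114 mm over their backs; the gripper's body (76 mm by 85 mm) begins 54 mm behind the grasp point. The pads swing forward as they close: fully open they stand 13 mm farther back than shut.
Start: joints at [0.991, 0.053, 1.613, -0, 1.476, -0.119], TCP at [0.278, 0.56, 0.231] pointing down, gripper open.
Joint ranges: [-3.01, 3.01], [-1.01, 2.22], [0.06, 2.58], [-1.02, 4.17], [0.09, 2.62], [-3.14, 3.14]. Speed limits (rad/s): [2.57, 2.57, 3.14, 3.14, 3.14, 3.14].

## Interface

Orientations are given as a rotation vector (axis times angle).
In Python, from station import ctrl gives the robot as it stands. The module is installed in compiled form; this text tells all that it offers.
- The arm moves only by the tool jog_arm, never from a script. Its argument "deltas" is a list of rows, each a list of 3 entries, a list of its own where there are three numbers: the closure, from -1 (fully open) to 1 (shut), then the shift along the world's x, y, z scaled (see below), then the turn, a rotation vector about the world's x, y, z scaled (see below). A call has 1 to 12 rows; each row is the pose to reach, as a shift and turn from the pose commanded when the call began, turning the shorter way round; what a row does not reach only later rows make up. The controller multiplies each number of a shift by 0.4 m and each number of a turn by 180 degrees. A row lasts 1/12 s, in which the tool goes at most 41.7 mm and 7.16 degrees, less where a joint would pass 70% of its speed; a pose out of reach is approached as far as the arm can. A call with a number of a shift or a turn outside -1 to 1 is refused whole. A call with a gripper value outside its range is refused whole. The fingers move at their own pace and stop on an object; "squeeze" is the grip in N (left out, the last holds). Time passes only in rows, so rows that repeat a pose let the fingers close. It gives the time, the measured TCP pose, the force, the opening and the grip force at its end, in the units of the state.
- ctrl.get_obs(): the state, without advancing time (a new reading comes with each control period).
- ctrl.get_image(name): name is "side" or "top"; returns the picture (480x640x3 uint8, red, green, blue); there is no depth.
- ctrl.get_calibration(name): a dict with "K" (3x3 intrinsics, pixels), "extrinsics" (4x4, takes a point from world to camera coordinates). Camera axes: x right, y down, z forward; pixel columns grow to the right and rows downward; lengths in m; the calibration is good to about 2 mm. A picture is of the moment at which its call begins. get_calibration takes no time and is no camera call.
- ctrl.finish_job(): hands the job in; it is judged then, once.
The state is a dict: "t": time; "q": joint angles; "dq": joint speeds; "effort": joint torques, N m; "tool_pos": TCP position; "tool_rot": TCP orientation; "contact_force": force on the tool from outside, world axes, zero at the start; "wrist_torque": the same for the moment, N m; "opening": finger opening in m; "grip_force": force on a finger pad.
Only numpy, scipy, OpenCV 4.12 (cv2) and the standard library are available. Lean on these libraries where they do the work, as an engineer would, in place of code of your own. Each camera call takes 0.05 s, during which the arm holds its last target. There are 200 camera calls.

## Task

Swing the clamp bar fully down so that its end lies between the two clevis lugs of the fixture, then take the long lock pin out of the parts tray and push it through both lugs and the bar until its square handle is home against the lug. Let go of it there, and leave the other parts (short pin, bolt, ring gauge, spare gear) where they lie.

Things in the scene. Friction and masses are not known exactly. Their poses are not given: they have to be found in the camera images.
- fixture: Gear clamping fixture fixed on the bench: dark steel base plate 110 (x) by 260 (y) by 15 mm with a gear (86 mm across, top 40 mm up) fixed in its middle, two hinge lugs (tops 78 mm up) at its +y end, a clevis (two lugs) at its -y end. Origin: centre of the plate's underside, z up, x roughly away from the robot. Hinge axis and clevis holes run parallel to its x, 60 mm above the bench.
- clevis (a point): Middle of the clevis, on its hole axis, halfway between the lugs: 85 mm to the fixture's -y, 60 mm above the bench; axes as the fixture's. Each lug is 10 mm thick (inner faces 8, outer faces 18 mm from here along x), 36 mm wide (y), top 75 mm above the bench, hole 12.5 mm across. The pin may go in from either side; the robot's (-x) side is handier.
- hinge (a point): Point on the axis of the clamp bar's hinge, at the bar's middle plane: 85 mm to the +y side of the fixture's origin, 60 mm above the bench. The bar turns about the fixture's x through this point.
- clamp_bar (a joint): Clamp bar angle, rad: 0 = fully down on its stop (bar level along the fixture's -y, centreline 60 mm up, its hole in line with the clevis), positive = free end raised, at most 1.3; starts at 0.5 to 1.0. Stiff hinge: it stays where left, about 3 N at its end moves it. Bar: aluminium, 12 mm wide (fixture's x), 24 mm deep, 235 mm from hinge to end; 13 mm hole 170 mm from the hinge.
- bar_end (a point): Grip point on the clamp bar's free end, on its centreline, 218 mm from the hinge (the bar ends 17 mm further out, the clevis lugs' edge is 30 mm nearer the hinge). Here the bar can be pinched across its 12 mm width (fixture's x) from above, or pressed down. At bar angle a it is 218 cos(a) mm from the hinge along the fixture's -y and 218 sin(a) mm above it.
- tray: Grey open parts tray fixed on the bench, 170 mm (its x) by 240 mm (its y), rim 28 mm high, walls and floor 4 mm. Origin: centre of its underside, on the bench. Holds the lock pin, the short pin and the bolt side by side in any order.
- lock_pin: The long lock pin, steel, 130 g: square handle 40 by 18 by 18 mm and round shank 10 mm across, 52 mm long, its last 8 mm tapered to a 5 mm nose. Origin: centre of the handle, on the axis; x runs towards the shank; shoulder at x = 20 mm, nose at 72 mm. Lies level on its handle in the tray, axis 13 mm above the bench, nose roughly away from the robot.
- pin_tip (a point): Centre of the lock pin's nose, 72 mm from the lock pin's origin along its x. With the pin home in the clevis its origin is 38 mm from point clevis.
- short_pin: Not wanted: a pin with the same square handle (40 by 18 by 18 mm) but a shank only 22 mm long, 10 mm across. Origin: centre of its handle, x towards the shank. Lies in the tray.
- bolt: Not wanted: dark hexagon bolt standing on its head in the tray, head 24 mm across and 10 mm high, shank 16 mm across, 50 mm tall in all. Origin: centre of the head's underside.
- ring_gauge: Bystander: dark steel ring gauge lying on the bench, 90 mm across, 48 mm bore, 25 mm high. Origin: centre of its underside.
- spare_gear: Bystander: steel gear lying on the bench, 64 mm across, 22 mm thick, with a 34 mm hub to 38 mm height. Origin: centre of its underside.

How it is judged:
On the way, in this order (a step that is already met when the one before it is completed fails the run):
1. the clamp bar is fully down (within 0.03 rad of its stop) (value of joint clamp_bar below 0.03 rad), for 0.2 s.
2. the lock pin is through both lugs and the bar, its handle home against a lug (value of joint clamp_bar below 0.03 rad and distance between lock_pin and clevis below 0.0425 m and distance between pin_tip and clevis below 0.041 m and angle between the x axis of lock_pin and the x axis of fixture, either way round below 0.12 rad and y of lock_pin in the frame of clevis between -0.006 and 0.006 m and z of lock_pin in the frame of clevis between -0.006 and 0.006 m), for 0.2 s.
At the end, for the whole second after the job is handed in: The clamp bar is within 0.03 rad of fully down; the lock pin rests through both lugs and the bar, its axis within 0.12 rad of the holes' axis and its origin within 6 mm of it, its handle at most 4 mm off a lug (origin within 42.5 mm, nose within 41 mm of site clevis) (all of step 2 and linear speed of lock_pin below 0.02 m/s); the robot touches nothing.
It fails at once if the short pin is moved by more than 50 mm (distance of short_pin from where it was at the start of the episode above 0.05 m).
It fails at once if the bolt is moved by more than 50 mm (distance of bolt from where it was at the start of the episode above 0.05 m).
It fails at once if the ring gauge is moved by more than 50 mm (distance of ring_gauge from where it was at the start of the episode above 0.05 m).
It fails at once if the spare gear is moved by more than 50 mm (distance of spare_gear from where it was at the start of the episode above 0.05 m).
It also fails if it takes over 64 s, if anything falls off the work surface, if the arm or the gripper's body presses on something with over 40 N, if the wrist force passes 120 N, or if a joint passes its speed limit or range.

## Working session

There is one attempt and no reset: what is moved stays moved. The work goes in short steps, Python scripts to look and compute and a tool call to move; the robot and the scene stay as the last step left them, time stands still between calls to the robot, and variables do not carry over. Pictures are saved under pics/ and viewed, at most 11 in all, crops included, and the job is handed in when it is done.

Besides the shell and the picture viewer there is one more tool, called as name(argument=value, ...), one argument or row to a line, values as JSON. jog_arm: Moves the arm, as the interface text tells. Its arguments: {"type":"object","properties":{"deltas":{"type":"array","items":{"type":"array"}},"squeeze":{"type":"number"}},"required":["deltas"]}

```bash
mkdir -p pics; python3 - <<'E'
from station import ctrl
import cv2
for n in("top","side"):
    cv2.imwrite(f"pics/{n}0.png",ctrl.get_image(n)[:,:,::-1]); c=ctrl.get_calibration(n); print(c)
print(ctrl.get_obs(),ctrl.hold_point_z)
E
```

```text
{'K': array([[579.18366743,   0.        , 323.55410374],
       [  0.        , 579.18366743, 234.81328422],
       [  0.        ,   0.        ,   1.        ]]), 'extrinsics': array([[-1.79422724e-02, -9.99838715e-01, -7.86743141e-04,
        -2.92718409e-03],
       [-9.76372968e-01,  1.76906414e-02, -2.15366821e-01,
         6.12831440e-01],
       [ 2.15346004e-01, -3.09601544e-03, -9.76532904e-01,
         1.07571909e+00],
       [ 0.00000000e+00,  0.00000000e+00,  0.00000000e+00,
         1.00000000e+00]])}
{'K': array([[589.7938564 ,   0.        , 320.14178193],
       [  0.        , 589.7938564 , 238.30803996],
       [  0.        ,   0.        ,   1.        ]]), 'extrinsics': array([[ 0.92485803, -0.3802231 , -0.00824739, -0.56842757],
       [-0.19692317, -0.46022004, -0.86568977,  0.14193519],
       [ 0.32535963,  0.80226424, -0.50051294,  0.81153956],
       [ 0.        ,  0.        ,  0.        ,  1.        ]])}
{'t': 0.1, 'q': array([ 9.90997451e-01,  5.32802630e-02,  1.61415025e+00, -1.37877104e-06,
        1.47599051e+00, -1.19019690e-01]), 'dq': array([ 4.45622368e-04,  2.13845613e-06, -1.97651263e-03,  9.25842234e-04,
        7.79979388e-04,  2.99830830e-04]), 'effort': array([ 1.04186790e-04, -3.94909787e+01, -3.71361208e+01, -1.85057797e-04,
        4.00606339e-03,  1.25179108e-05]), 'tool_pos': array([0.27760699, 0.55934088, 0.23019636]), 'tool_rot': array([-7.17261063e-01, -3.05797471e+00,  2.69866504e-03]), 'contact_force': array([ 0.253219  , -1.42351181,  0.67416741]), 'wrist_torque': array([ 0.00998247, -0.01097452, -0.01781597]), 'grip_force': 0.0, 'opening': 0.08504650910598899} 0.0187
```

View pics/top0.png

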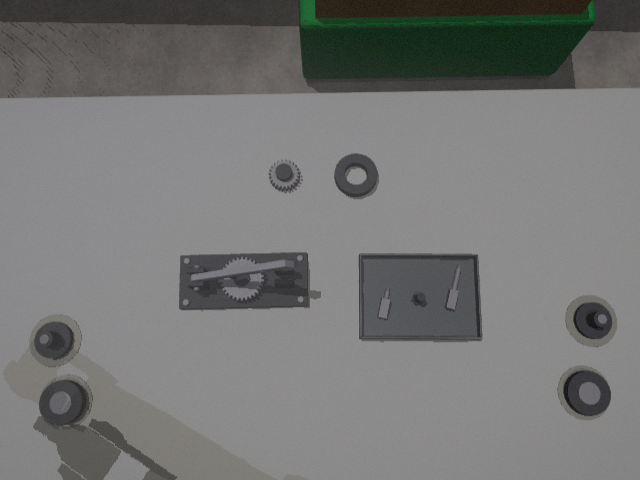

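View pics/side0.png

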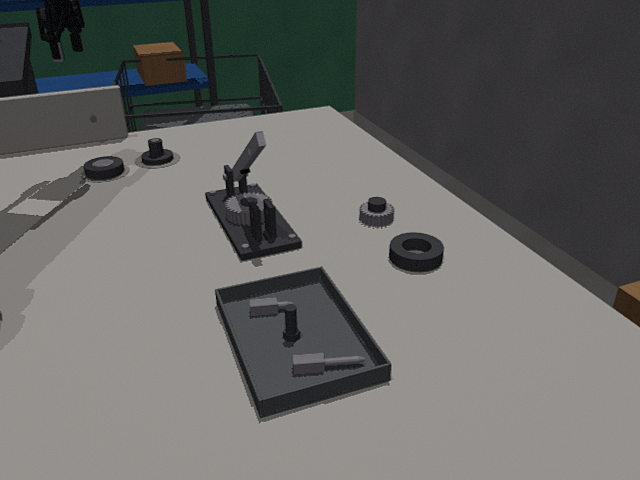

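The top view shows the fixture near (244,281), with the clamp bar running from the hinge (195,278) to its free end (290,265). The tray is near (420,297), with the long pin at (456,290), bolt at (420,299) and short pin at (385,305). The side view agrees, with the long pin at (328,363).

```bash
cat > h.py <<'E'
import numpy as np,cv2
from station import ctrl
def cam(n):
    c=ctrl.get_calibration(n);E=c["extrinsics"];return c["K"],E[:3,:3],E[:3,3]
def ray(n,p):
    K,R,t=cam(n);d=R.T@np.linalg.solve(K,[p[0],p[1],1.]);return -R.T@t,d/np.linalg.norm(d)
def onz(n,p,z):
    o,d=ray(n,p);return o+d*(z-o[2])/d[2]
def proj(n,P):
    K,R,t=cam(n);v=K@(R@np.array(P)+t);return v[:2]/v[2]
def tri(a,b):
    (o,d),(p,e)=ray("top",a),ray("side",b)
    s=np.linalg.lstsq(np.c_[d,-e],p-o,rcond=None)[0]
    A,B=o+s[0]*d,p+s[1]*e;return (A+B)/2,np.linalg.norm(A-B)
E
python3 - <<'E'
from h import *
im=cv2.imread("pics/top0.png");g=cv2.cvtColor(im,cv2.COLOR_BGR2GRAY)
print(-cam("top")[1].T@cam("top")[2], -cam("side")[1].T@cam("side")[2])
m=(g<95).astype(np.uint8);m[:,:165]=0;m[:240]=0;m[350:]=0;m[:,495:]=0
for c in cv2.findContours(m,0,2)[0]:
    if cv2.contourArea(c)<1500:continue
    r=cv2.minAreaRect(c);b=cv2.boxPoints(r);print("rect",r)
    for z in(.0,.015,.028):print(z,[onz("top",p,z)[:2].round(4).tolist() for p in b])
# pins in tray
m=np.zeros_like(g);m[260:335,365:475]=(g[260:335,365:475]>92)
for c in cv2.findContours(m,0,2)[0]:
    if cv2.contourArea(c)>20:print("pin",cv2.minAreaRect(c),cv2.boundingRect(c))
t=cv2.resize(im[240:350,170:320],None,fx=5,fy=5,interpolation=cv2.INTER_CUBIC)
cv2.imwrite("pics/a.png",cv2.convertScaleAbs(t,alpha=1.6))
t=cv2.resize(im[245:345,355:485],None,fx=6,fy=6,interpolation=cv2.INTER_CUBIC)
cv2.imwrite("pics/b.png",cv2.convertScaleAbs(t,alpha=1.6))
s=cv2.imread("pics/side0.png")
t=cv2.resize(s[125:260,195:310],None,fx=4.4,fy=4.4,interpolation=cv2.INTER_CUBIC)
cv2.imwrite("pics/c.png",cv2.convertScaleAbs(t,alpha=1.8))
E
```

```text
[ 0.36664772 -0.01043765  1.18245635] [ 0.28962292 -0.80187704  0.52436984]
rect ((420.0, 297.5), (87.0, 122.0), 90.0)
0.0 [[0.5853, -0.087], [0.5807, -0.3401], [0.4033, -0.3265], [0.4077, -0.0815]]
0.015 [[0.5825, -0.086], [0.578, -0.3359], [0.4028, -0.3225], [0.4071, -0.0806]]
0.028 [[0.5801, -0.0852], [0.5757, -0.3323], [0.4024, -0.319], [0.4067, -0.0798]]
rect ((247.55706787109375, 281.01007080078125), (54.94035720825195, 138.30519104003906), 88.69805145263672)
0.0 [[0.5897, 0.289], [0.5912, 0.002], [0.4774, 0.0012], [0.4761, 0.2823]]
0.015 [[0.5869, 0.2852], [0.5883, 0.0019], [0.476, 0.0011], [0.4748, 0.2786]]
0.028 [[0.5845, 0.2819], [0.5859, 0.0017], [0.4748, 0.0009], [0.4736, 0.2754]]
pin ((384.90380859375, 302.4807434082031), (8.236878395080566, 29.613536834716797), 11.309932708740234) (379, 288, 11, 30)
pin ((454.88531494140625, 286.3682861328125), (8.451006889343262, 43.512210845947266), 12.094757080078125) (447, 265, 13, 44)
```

View pics/a.png

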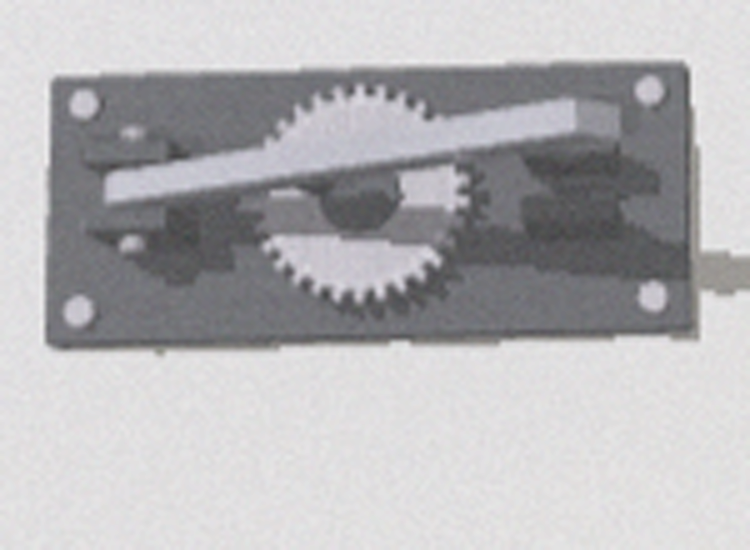

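View pics/b.png

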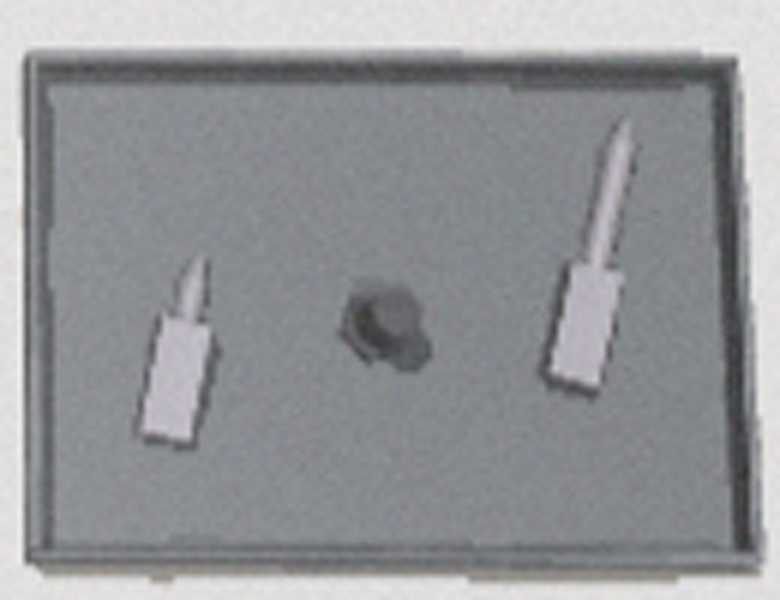

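View pics/c.png

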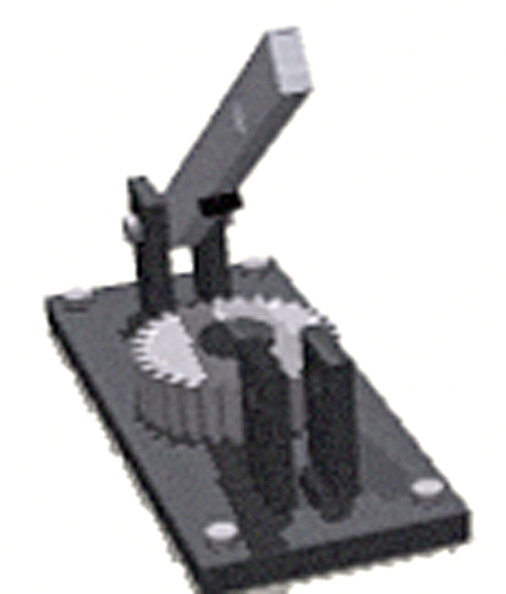

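Crop A shows the plate bolts at (84,103), (650,90), (653,297) and (79,311), the hinge pin ends at (132,132) and (130,244), and the bar end's top edge at (575,97–137). In crop B the long pin's handle top corners are (568,262), (622,270), (600,385) and (550,373), with the nose at (628,120). In crop C the bar end face spans (268,33) to (312,88).

```bash
python3 - <<'E'
from h import *
A=lambda x,y:((x+.5)/5-.5+170,(y+.5)/5-.5+240)
B=lambda x,y:((x+.5)/6-.5+355,(y+.5)/6-.5+245)
C=lambda x,y:((x+.5)/4.4-.5+195,(y+.5)/4.4-.5+125)
np.set_printoptions(precision=4,suppress=True)
b=np.array([onz("top",A(*p),.017) for p in[(84,103),(650,90),(653,297),(79,311)]])[:,:2]
print("bolts",b,b.mean(0),[np.linalg.norm(b[i]-b[i-1]) for i in range(4)])
y=(b[0]+b[3]-b[1]-b[2]);yaw=np.arctan2(-y[0],y[1]);print("yaw",yaw)
sb=np.array([onz("side",C(*p),.017) for p in[(77,294),(257,263),(428,486),(221,532)]])[:,:2];print("side bolts",sb,sb.mean(0))
y=(sb[0]+sb[1]-sb[3]-sb[2]);print("yaw side",np.arctan2(-y[0],y[1]))
c=b.mean(0);ex=np.array([np.cos(yaw),np.sin(yaw)]);ey=np.array([-ex[1],ex[0]])
print("hinge pred",c+.085*ey,"clevis",c-.085*ey)
print("hinge meas",[onz("top",A(*p),.06)[:2] for p in[(132,132),(130,244)]])
print("clevis lug tops side", [onz("side",C(*p),.075)[:2] for p in[(262,340),(325,347)]])
for a,s in[((575,117),(284,31)),((618,125),(293,92))]:
    print("bar end",tri(A(*a),C(*s)))
h=np.array([onz("top",B(*p),.022) for p in[(568,262),(622,270),(600,385),(550,373)]])[:,:2]
tip=onz("top",B(628,120),.013)[:2]
print("handle",h,h.mean(0),[np.linalg.norm(h[i]-h[i-1]) for i in range(4)],"tip",tip,"len",np.linalg.norm(tip-h.mean(0)),"ang",np.arctan2(*(tip-h.mean(0))[::-1]))
s=h[0]+h[1]-h[2]-h[3];print("ang handle",np.arctan2(s[1],s[0]))
print("side tip on .013", onz("side",(364,359),.013))
from scipy.spatial.transform import Rotation as R
print(R.from_rotvec(ctrl.get_obs()["tool_rot"]).as_matrix())
E
```

```text
bolts [[0.5757 0.2667]
 [0.5769 0.0357]
 [0.4923 0.0352]
 [0.4908 0.2659]] [0.5339 0.1509] [np.float64(0.08482564390383367), np.float64(0.2310916057996822), np.float64(0.084566628268954), np.float64(0.23074244488962015)]
yaw 0.005792443078166197
side bolts [[0.492  0.2696]
 [0.577  0.2693]
 [0.5786 0.0411]
 [0.4934 0.0389]] [0.5353 0.1547]
yaw side 0.006576233950001668
hinge pred [0.5334 0.2359] clevis [0.5344 0.0659]
hinge meas [array([0.5561, 0.2373]), array([0.512 , 0.2368])]
clevis lug tops side [array([0.5254, 0.0777]), array([0.546 , 0.0622])]
bar end (array([0.5344, 0.0537, 0.2069]), np.float64(0.0013541670336774823))
bar end (array([0.5334, 0.0401, 0.189 ]), np.float64(0.000588269505028325))
handle [[ 0.508  -0.2648]
 [ 0.505  -0.2827]
 [ 0.4668 -0.2728]
 [ 0.471  -0.2564]] [ 0.4877 -0.2692] [np.float64(0.03786751378098852), np.float64(0.018156966145890737), np.float64(0.03945584779134565), np.float64(0.016917135712017594)] tip [ 0.5572 -0.2904] len 0.07266793348704666 ang -0.29562682579713245
ang handle -0.23906740500848578
side tip on .013 [ 0.5564 -0.2893  0.013 ]
[[-0.8957  0.4446 -0.001 ]
 [ 0.4446  0.8957 -0.0015]
 [ 0.0002 -0.0018 -1.    ]]
```

Fixture centre is about (0.534, 0.152) with yaw 0.006. That puts the hinge at (0.534, 0.237) and the clevis at (0.5345, 0.067). The bar is at 0.63 rad; its end radius comes out at 0.235, which matches. The pin handle is at (0.488, -0.269) with yaw about -0.27, and its length and sizes match too. Moving to press the bar now.

jog_arm(
  deltas=[
    [1,[0.4,-0.75,0.1],[0,0,0.149]],
    [1,[0.4,-0.75,0.1],[0,0,0.149]],
    [1,[0.4,-0.75,0.1],[0,0,0.149]],
    [1,[0.4,-0.75,0.1],[0,0,0.149]],
    [1,[0.4,-0.75,0.1],[0,0,0.149]],
    [1,[0.4,-0.75,0.1],[0,0,0.149]],
    [1,[0.4,-0.75,0.1],[0,0,0.149]],
    [1,[0.4,-0.75,0.1],[0,0,0.149]],
    [1,[0.4,-0.75,0.1],[0,0,0.149]],
    [1,[0.4,-0.75,0.1],[0,0,0.149]],
    [1,[0.4,-0.75,0.1],[0,0,0.149]],
  ],
  squeeze=60,
)

```text
t: 1.02
tool_pos: [0.438, 0.2593, 0.271]
tool_rot: [0.008, -3.141, -0.0]
contact_force: [0.2, 0.5, -0.1]
opening: -0.0003
grip_force: 0.0
```

jog_arm(
  deltas=[
    [1,[0.24,-0.4375,0],[0,0,0]],
    [1,[0.24,-0.4375,0],[0,0,0]],
    [1,[0.24,-0.4375,0],[0,0,0]],
    [1,[0.24,-0.4375,0],[0,0,0]],
    [1,[0.24,-0.4375,0],[0,0,0]],
    [1,[0.24,-0.4375,0],[0,0,0]],
    [1,[0.24,-0.4375,-0.1],[0,0,0]],
    [1,[0.24,-0.4375,-0.1],[0,0,0]],
  ],
)

```text
t: 1.68
tool_pos: [0.5301, 0.0858, 0.2238]
tool_rot: [0.013, -3.129, -0.001]
contact_force: [-0.3, -0.2, -2.7]
opening: 0.0001
grip_force: 0.0
```

jog_arm(
  deltas=[
    [1,[0,-0.01,-0.04],[0,0,0]],
    [1,[0,-0.0175,-0.0775],[0,0,0]],
    [1,[0,-0.035,-0.12],[0,0,0]],
    [1,[0,-0.05,-0.165],[0,0,0]],
    [1,[0,-0.075,-0.2],[0,0,0]],
    [1,[0,-0.1,-0.24],[0,0,0]],
    [1,[0,-0.12,-0.275],[0,0,0]],
    [1,[0,-0.1375,-0.315],[0,0,0]],
    [1,[0,-0.15,-0.345],[0,0,0]],
    [1,[0,-0.16,-0.37],[0,0,0]],
    [1,[0,-0.1625,-0.385],[0,0,0]],
    [1,[0,-0.1625,-0.385],[0,0,0]],
  ],
)

```text
t: 2.68
tool_pos: [0.533, 0.0203, 0.0759]
tool_rot: [0.012, -3.139, -0.0]
contact_force: [1.0, -0.4, -0.3]
opening: -0.0001
grip_force: 0.0
```

jog_arm(
  deltas=[
    [1,[0,0,-0.004],[0,0,0]],
    [1,[0,0,-0.008],[0,0,0]],
    [1,[0,0,-0.01],[0,0,0]],
    [1,[0,0,-0.012],[0,0,0]],
    [1,[0,0,-0.012],[0,0,0]],
  ],
)

```text
t: 3.1
tool_pos: [0.5343, 0.0199, 0.0729]
tool_rot: [-0.012, 3.141, -0.0]
contact_force: [0.3, 0.4, 0.9]
opening: -0.0
grip_force: 0.2
```

```bash
python3 - <<'E'
from h import *
s=ctrl.get_image("side")[:,:,::-1]
cv2.imwrite("pics/d.png",cv2.convertScaleAbs(cv2.resize(s[105:265,185:345],None,fx=3.7,fy=3.7,interpolation=cv2.INTER_CUBIC),alpha=1.8))
o=ctrl.get_obs();print(o["tool_pos"],o["contact_force"])
E
```

```text
[0.53423435 0.01981841 0.07291796] [0.5662339  0.51571944 0.74736004]
```

View pics/d.png

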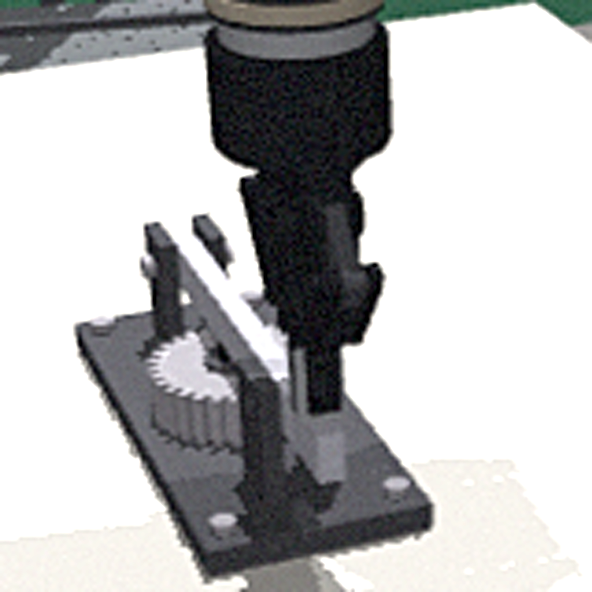

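The bar lies between the lugs, with its end at crop (322,450) and the fingertip right on top of it at (322,410). I'll press gently to make sure it's seated.

jog_arm(
  deltas=[
    [1,[0,0,-0.004],[0,0,0]],
    [1,[0,0,-0.007],[0,0,0]],
    [1,[0,0,-0.007],[0,0,0]],
    [1,[0,0,-0.007],[0,0,0]],
  ],
)

```text
t: 3.48
tool_pos: [0.5344, 0.0198, 0.0719]
tool_rot: [-0.012, 3.141, -0.0]
contact_force: [-5.1, 0.0, 10.9]
opening: 0.0003
grip_force: 5.6
```

jog_arm(
  deltas=[
    [1,[0,0,0.1],[0,0,0]],
    [1,[0,0,0.2],[0,0,0]],
    [1,[0,-0.1,0.25],[0,0,0]],
    [0,[-0.115,-0.7225,0.25],[0,0,-0.0895]],
    [0,[-0.115,-0.7225,0.25],[0,0,-0.0895]],
    [0,[-0.115,-0.7225,0.25],[0,0,-0.0895]],
    [0,[-0.115,-0.7225,0.25],[0,0,-0.0895]],
    [0,[-0.115,-0.7225,0.25],[0,0,-0.0895]],
    [0,[-0.115,-0.7225,0.25],[0,0,-0.0895]],
    [0,[-0.115,-0.7225,0.25],[0,0,-0.0895]],
    [0,[-0.115,-0.7225,0.25],[0,0,-0.0895]],
    [0,[-0.115,-0.7225,0.25],[0,0,-0.0895]],
  ],
)

```text
t: 4.48
tool_pos: [0.4877, -0.2689, 0.1693]
tool_rot: [-0.43, -3.111, -0.002]
contact_force: [-0.4, 0.0, -0.3]
opening: 0.0424
grip_force: 0.0
```

```bash
python3 - <<'E'
from h import *
np.set_printoptions(precision=4,suppress=True)
s=ctrl.get_image("side")[:,:,::-1];t=ctrl.get_image("top")[:,:,::-1]
a=cv2.resize(s[215:415,200:400],None,fx=2,fy=2,interpolation=cv2.INTER_CUBIC)
b=cv2.resize(t[240:340,170:270+50],None,fx=4,fy=4,interpolation=cv2.INTER_CUBIC)
c=np.zeros((600,800,3),np.uint8);a=cv2.resize(s[170:400,190:400],None,fx=1,fy=1)
c[:400,:600]=b;c[370:600,590:800]=a
cv2.imwrite("pics/e.png",cv2.convertScaleAbs(c,alpha=1.6))
o=ctrl.get_obs();print(o["tool_pos"],o["tool_rot"],o["opening"])
E
```

```text
[ 0.4881 -0.2677  0.1694] [-0.4264 -3.112  -0.0012] 0.04226829086442676
```

View pics/e.png

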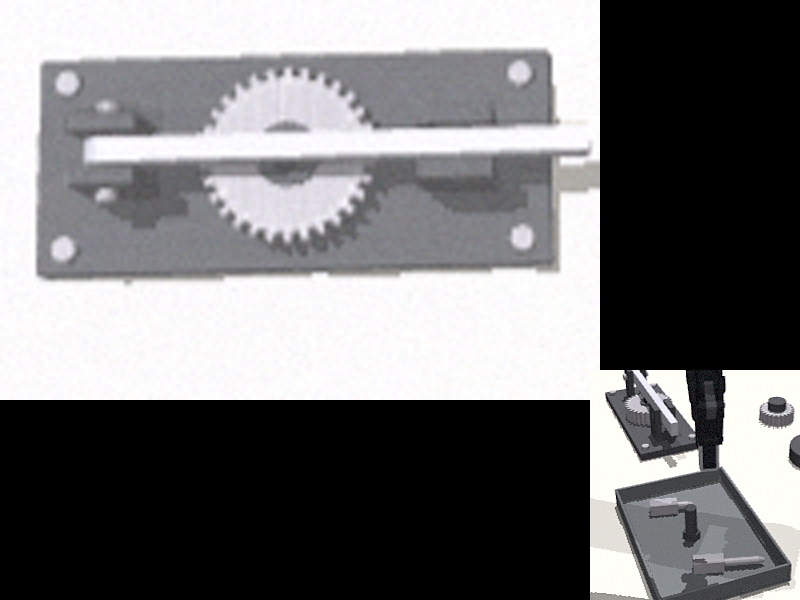

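The bar is level: its width is constant, and it runs over the gear and between the lugs from (85,148) to (590,140). The gripper hangs where it should above the pin. Descending to grasp.

jog_arm(
  deltas=[
    [0,[0,0,-0.1],[0,0,0]],
    [0,[0,0,-0.2],[0,0,0]],
    [0,[0,0,-0.3],[0,0,0]],
    [0,[0,0,-0.36],[0,0,0]],
    [0,[0,0,-0.39],[0,0,0]],
    [0,[0,0,-0.41],[0,0,0]],
    [0,[0,0,-0.41],[0,0,0]],
    [1,[0,0,-0.41],[0,0,0]],
    [1,[0,0,-0.41],[0,0,0]],
    [1,[0,0,-0.41],[0,0,0]],
    [1,[0,0,-0.41],[0,0,0]],
    [1,[0,0,-0.41],[0,0,0]],
  ],
  squeeze=60,
)

```text
t: 5.58
tool_pos: [0.4898, -0.2704, 0.0084]
tool_rot: [0.428, 3.108, -0.003]
contact_force: [-0.0, 1.0, 7.8]
opening: 0.016
grip_force: 61.6
```

jog_arm(
  deltas=[
    [1,[0,0,0.03],[0,0,0]],
    [1,[0,0,0.08],[0,0,0]],
    [1,[0,0,0.16],[0,0,0]],
    [1,[0,0,0.26],[0,0,0]],
    [1,[0,0,0.35],[0,0,0]],
    [1,[-0.02,0.06,0.41],[0,0,0.02]],
    [1,[-0.04,0.15,0.41],[0,0,0.04]],
    [1,[-0.07,0.25,0.41],[0,0,0.06]],
    [1,[-0.1,0.35,0.41],[0,0,0.08]],
    [1,[-0.13,0.45,0.41],[0,0,0.0895]],
    [1,[-0.16,0.54,0.41],[0,0,0.0895]],
    [1,[-0.19,0.62,0.41],[0,0,0.0895]],
  ],
  squeeze=90,
)

```text
t: 6.58
tool_pos: [0.4106, -0.0194, 0.17]
tool_rot: [-0.011, 3.141, 0.0]
contact_force: [0.4, 0.6, -1.2]
opening: 0.0156
grip_force: 89.1
```

jog_arm(
  deltas=[
    [1,[-0.0175,0.1,0],[0,0,0]],
    [1,[-0.0175,0.18,0],[0,0,0]],
    [1,[-0.0175,0.22,-0.04],[0,0,0]],
    [1,[-0.0175,0.22,-0.12],[0,0,0]],
    [1,[-0.0175,0.22,-0.2],[0,0,0]],
    [1,[-0.0175,0.22,-0.26],[0,0,0]],
    [1,[-0.0175,0.22,-0.284],[0,0,0]],
    [1,[-0.0175,0.22,-0.284],[0,0,0]],
    [1,[-0.0175,0.22,-0.284],[0,0,0]],
    [1,[-0.0175,0.22,-0.284],[0,0,0]],
  ],
)

```text
t: 7.42
tool_pos: [0.4065, 0.0666, 0.0582]
tool_rot: [-0.011, 3.138, -0.0]
contact_force: [1.0, -0.4, -0.8]
opening: 0.0153
grip_force: 89.1
```

```bash
python3 - <<'E'
from h import *
np.set_printoptions(precision=4,suppress=True)
s=ctrl.get_image("side")[:,:,::-1];t=ctrl.get_image("top")[:,:,::-1]
cv2.imwrite("pics/s1.png",s);cv2.imwrite("pics/t1.png",t)
a=cv2.resize(s[170:260,195:285],None,fx=4.4,fy=4.4,interpolation=cv2.INTER_CUBIC)
b=cv2.resize(t[255:355,240:340],None,fx=4,fy=4,interpolation=cv2.INTER_CUBIC)
c=np.zeros((400,800,3),np.uint8);c[:396,:396]=a;c[:400,400:]=b
cv2.imwrite("pics/f.png",cv2.convertScaleAbs(c,alpha=2))
o=ctrl.get_obs();print(o["tool_pos"],o["tool_rot"],o["opening"])
for P in[(.477,.067,.06),(.5165,.067,.06),(.405,.067,.06)]:print(P,proj("side",P),proj("top",P))
E
```

```text
[0.4067 0.0666 0.0583] [-0.011   3.1375 -0.0002] 0.015695835996797147
(0.477, 0.067, 0.06) [228.8909 217.6014] [282.9351 304.8368]
(0.5165, 0.067, 0.06) [251.535 213.294] [282.8775 284.5089]
(0.405, 0.067, 0.06) [186.0672 225.7472] [283.0423 342.696 ]
```

View pics/f.png

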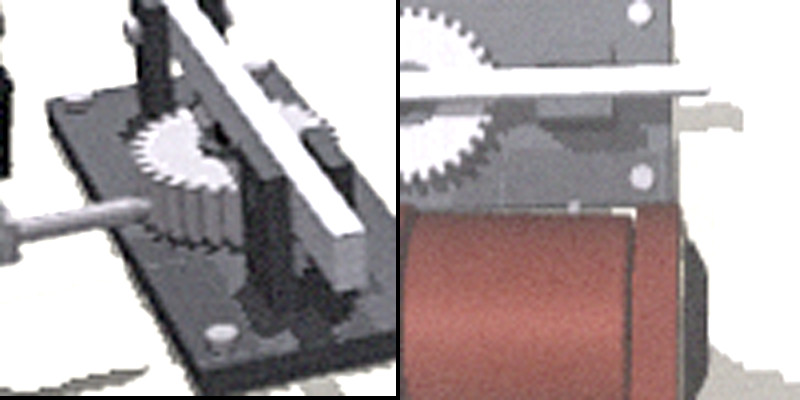

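The pin is held level. In the side crop its nose is at (145,206), which gives z of about 0.062; in the top crop it's at (573,205), which gives y of about 0.067. The near lug's top centre is at about (575,92), which gives y of about 0.0655. So the pin needs to go about 1 mm to -y and 2–3 mm down.

jog_arm(
  deltas=[
    [1,[0.03,-0.0025,0],[0,0,0]],
    [1,[0.03,-0.0025,0],[0,0,0]],
    [1,[0.03,-0.0025,0],[0,0,0]],
  ],
)

```text
t: 7.77
tool_pos: [0.4179, 0.0657, 0.0574]
tool_rot: [-0.011, 3.14, -0.0]
contact_force: [-0.5, -0.3, -1.2]
opening: 0.0157
grip_force: 89.1
```

```bash
python3 - <<'E'
from h import *
np.set_printoptions(precision=4,suppress=True)
o=ctrl.get_obs();print(o["tool_pos"],o["tool_rot"],o["q"],o["contact_force"])
from scipy.spatial.transform import Rotation as R
print(R.from_rotvec(o["tool_rot"]).as_matrix())
E
```

```text
[0.4179 0.0657 0.0574] [-0.011   3.1397 -0.0001] [-0.0204 -0.2787  2.2219  0.      1.1965 -1.5982] [-0.4538 -0.3104 -1.203 ]
[[-1.     -0.007   0.0019]
 [-0.007   1.     -0.    ]
 [-0.0019 -0.     -1.    ]]
```

jog_arm(
  deltas=[
    [1,[0.02,0,-0.0045],[0,0,0]],
    [1,[0.04,0,-0.0045],[0,0,0]],
    [1,[0.055,0,-0.0045],[0,0,0]],
    [1,[0.055,0,-0.0045],[0,0,0]],
    [1,[0.055,0,-0.0045],[0,0,0]],
  ],
)

```text
t: 8.18
tool_pos: [0.4391, 0.0658, 0.0545]
tool_rot: [0.011, -3.141, 0.0]
contact_force: [0.0, 0.1, -1.4]
opening: 0.0157
grip_force: 89.1
```

```bash
python3 - <<'E'
from h import *
s=ctrl.get_image("side")[:,:,::-1];t=ctrl.get_image("top")[:,:,::-1]
a=cv2.resize(s[180:255,205:280],None,fx=5.33,fy=5.33,interpolation=cv2.INTER_CUBIC)
b=cv2.resize(t[260:330,245:315],None,fx=5.7,fy=5.7,interpolation=cv2.INTER_CUBIC)
c=np.zeros((400,800,3),np.uint8);c[:a.shape[0],:a.shape[1]]=a;c[:b.shape[0],400:400+b.shape[1]]=b
cv2.imwrite("pics/g.png",cv2.convertScaleAbs(c,alpha=2.2))
o=ctrl.get_obs();print(o["tool_pos"],o["contact_force"])
E
```

```text
[0.43860801 0.06581737 0.05421383] [ 0.01836443  0.12661469 -0.67872381]
```

View pics/g.png

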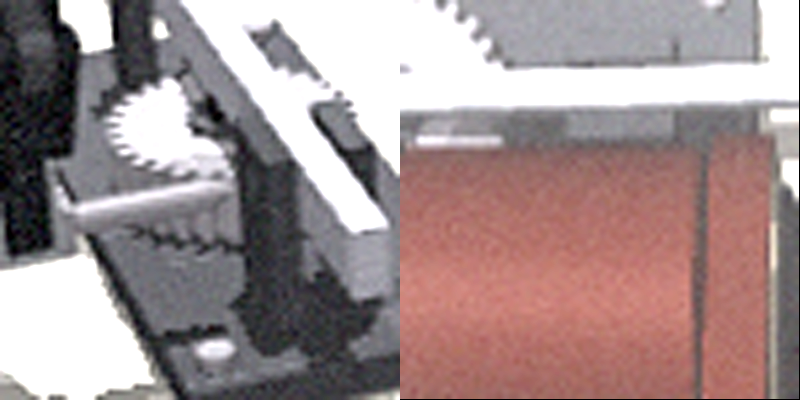

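The side crop shows the nose at (232,185), just short of the near lug, at z of about 0.059–0.0595. I'll raise it 1 mm and feel it in.

jog_arm(
  deltas=[
    [1,[0.01,0,0.0025],[0,0,0]],
    [1,[0.02,0,0.0025],[0,0,0]],
    [1,[0.03,0,0.0025],[0,0,0]],
    [1,[0.04,0,0.0025],[0,0,0]],
    [1,[0.04,0,0.0025],[0,0,0]],
  ],
)

```text
t: 8.7
tool_pos: [0.4558, 0.0658, 0.0555]
tool_rot: [-0.011, 3.141, -0.0]
contact_force: [-0.2, 0.2, -0.3]
opening: 0.0158
grip_force: 89.1
```

jog_arm(
  deltas=[
    [1,[0.01,0,0],[0,0,0]],
    [1,[0.02,0,0],[0,0,0]],
    [1,[0.03,0,0],[0,0,0]],
    [1,[0.03,0,0],[0,0,0]],
  ],
)

```text
t: 9.03
tool_pos: [0.4678, 0.0657, 0.0555]
tool_rot: [-0.011, 3.141, -0.0]
contact_force: [-0.0, -1.1, -1.1]
opening: 0.0158
grip_force: 89.1
```

jog_arm(
  deltas=[
    [1,[0.01,0,0],[0,0,0]],
    [1,[0.02,0,0],[0,0,0]],
    [1,[0.03,0,0],[0,0,0]],
    [1,[0.04,0,0],[0,0,0]],
    [1,[0.04,0,0],[0,0,0]],
  ],
)

```text
t: 9.45
tool_pos: [0.4838, 0.0658, 0.0556]
tool_rot: [-0.012, 3.141, -0.0]
contact_force: [-0.7, -0.6, -1.1]
opening: 0.0155
grip_force: 93.7
```

jog_arm(
  deltas=[
    [1,[0.01,0,0],[0,0,0]],
    [1,[0.02,0,0],[0,0,0]],
    [1,[0.028,0,0],[0,0,0]],
    [1,[0.028,0,0],[0,0,0]],
  ],
)

```text
t: 9.78
tool_pos: [0.4944, 0.0658, 0.0553]
tool_rot: [0.011, -3.141, -0.0]
contact_force: [0.4, -0.7, -1.4]
opening: 0.0155
grip_force: 94.9
```

jog_arm(
  deltas=[
    [1,[0.005,0,0],[0,0,0]],
    [1,[0.01,0,0],[0,0,0]],
    [1,[0.01,0,0],[0,0,0]],
    [1,[0.01,0,0],[0,0,0]],
  ],
)

```text
t: 10.12
tool_pos: [0.4946, 0.0658, 0.0546]
tool_rot: [0.012, -3.132, 0.0]
contact_force: [-11.8, -0.1, 7.9]
opening: 0.0151
grip_force: 96.0
```

jog_arm(
  deltas=[
    [1,[0.005,0,0.002],[0,0,0]],
    [1,[0.008,0,0.002],[0,0,0]],
    [1,[0.008,0,0.002],[0,0,0]],
  ],
)

```text
t: 10.37
tool_pos: [0.4946, 0.0658, 0.0546]
tool_rot: [0.013, -3.123, 0.001]
contact_force: [-22.1, -0.9, 14.0]
opening: 0.0157
grip_force: 96.8
```

```bash
python3 - <<'E'
from h import *
s=ctrl.get_image("side")[:,:,::-1]
a=cv2.resize(s[160:260,195:295],None,fx=5,fy=5,interpolation=cv2.INTER_CUBIC)
cv2.imwrite("pics/i.png",cv2.convertScaleAbs(a,alpha=2.2))
o=ctrl.get_obs();print(o["tool_pos"],o["tool_rot"],o["contact_force"])
E
```

```text
[0.49460972 0.065808   0.0546049 ] [ 1.26700999e-02 -3.12305471e+00  9.84878187e-04] [-22.13037198  -1.06659715  13.62957535]
```

View pics/i.png

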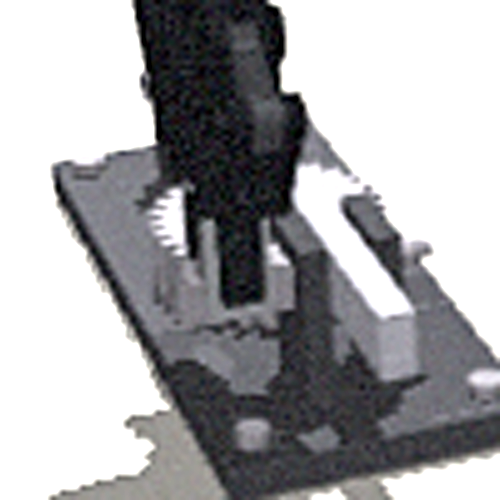

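The nose sticks out past the far lug at (418,250), and the handle sits against the near lug at (280,285). The push force rose with no travel, so the pin is home. Relaxing the push, then opening.

jog_arm(
  deltas=[
    [1,[-0.006,0,-0.001],[0,0,0]],
    [1,[-0.011,0,-0.001],[0,0,0]],
    [0,[-0.011,0,-0.001],[0,0,0]],
    [0,[-0.011,0,-0.001],[0,0,0]],
    [0,[-0.011,0,-0.001],[0,0,0]],
    [0,[-0.011,0,-0.001],[0,0,0]],
    [0,[-0.011,0,0.03],[0,0,0]],
    [0,[-0.011,0,0.1],[0,0,0]],
    [0,[-0.011,0,0.2],[0,0,0]],
    [0,[-0.1,0,0.3],[0,0,0]],
    [0,[-0.2,0,0.3],[0,0,0]],
    [0,[-0.2,0,0.3],[0,0,0]],
  ],
)

```text
t: 11.42
tool_pos: [0.4198, 0.066, 0.1805]
tool_rot: [-0.012, 3.135, -0.0]
contact_force: [-0.2, 0.6, -1.3]
opening: 0.0425
grip_force: 0.0
```

```bash
python3 - <<'E'
from h import *
s=ctrl.get_image("side")[:,:,::-1];t=ctrl.get_image("top")[:,:,::-1]
a=cv2.resize(s[165:255,205:295],None,fx=4.4,fy=4.4,interpolation=cv2.INTER_CUBIC)
b=cv2.resize(t[240:340,230:330],None,fx=4,fy=4,interpolation=cv2.INTER_CUBIC)
c=np.zeros((400,800,3),np.uint8);c[:396,:396]=a;c[:,400:]=b
cv2.imwrite("pics/j.png",cv2.convertScaleAbs(c,alpha=2.2))
o=ctrl.get_obs();print(o["tool_pos"],o["contact_force"],o["opening"])
E
```

```text
[0.42117574 0.06588129 0.1779146 ] [ 0.45482128 -0.54407123 -0.41415004] 0.04271620807091766
```

View pics/j.png

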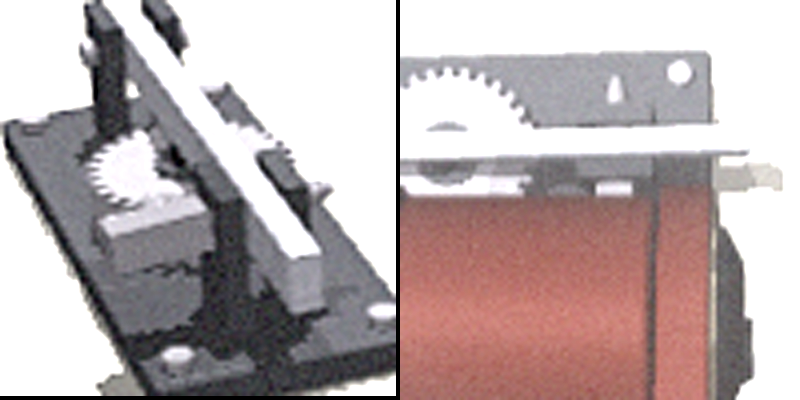

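The pin stays in after release. Its handle is at (155,230) against the lug in the side crop, and the nose shows beyond the far lug at (614,75) in the top crop. I'll check the nose distance before handing in.

```bash
python3 - <<'E'
from h import *
print("nose",onz("top",(283.1,258.4),.06),"home x ~.5685")
print("handle front top edge",onz("top",((614.5-400)/4-.5+230,183.5/4-.5+240),.069),"home x ~.5165")
o=ctrl.get_obs();print(o["dq"].round(4))
E
```

```text
nose [0.56811179 0.06641688 0.06      ] home x ~.5685
handle front top edge [0.51360824 0.06590578 0.069     ] home x ~.5165
[-0.0045  0.0835 -0.0266  0.     -0.0304 -0.0004]
```

jog_arm(
  deltas=[
    [0,[0,0,0.05],[0,0,0]],
    [0,[0,0,0.05],[0,0,0]],
    [0,[0,0,0.05],[0,0,0]],
    [0,[0,0,0.05],[0,0,0]],
  ],
)

```text
t: 11.85
tool_pos: [0.4217, 0.0657, 0.1952]
tool_rot: [0.011, -3.14, -0.0]
contact_force: [-0.2, 0.4, 0.1]
opening: 0.0431
grip_force: 0.0
```

```bash
python3 -c "
from station import ctrl
print(ctrl.finish_job())"
```

```text
the job is handed in; nothing more can be done
None
```

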